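# Snap the proud lid onto its specimen jar with the seating tool

### The arm

A 6-joint arm with a two-finger parallel gripper is mounted at the origin on the work surface. World frame = base frame: x ahead of the robot, y to its left, z up, the work surface at z = 0. Lengths are in m, angles in rad, forces in N, time in s.
With the tool pointing down it reaches from about 0.25 to 0.775 m from the base axis. Payload 4 kg.
Tool frame: the origin (TCP) lies midway between the tips of the shut fingers; the grasp point (between the pads) lies 19 mm behind it; z points along the fingers, y is the direction in which the jaws open and shut (so a half turn about z gives the same grasp; the last joint's range is limited). The gripper opens to 94 mm and grips with 3 to 60 N. Pads are 16 mm wide; open, the fingers measure 119 mm over their backs; the gripper's body (75 mm by 177 mm) begins 78 mm behind the grasp point.
Start: joints at [1.127, 0.087, 1.371, -0, 1.684, -0.103], TCP at [0.184, 0.518, 0.206] pointing down, gripper open.
Joint ranges: [-3.1, 3.1], [-0.76, 2.03], [0.27, 2.55], [-1.08, 4.22], [0.17, 2.65], [-2.57, 2.57]. Speed limits (rad/s): [2.79, 2.79, 3.14, 3.14, 3.14, 3.14].

### API

Orientations are given as [roll, pitch, yaw] about the fixed x, y, z axes, in that order (R = Rz(yaw) Ry(pitch) Rx(roll)).
In Python, from bench import robot, cams gives the robot as it stands.
- The arm moves only by the tool step_arm, never from a script. Its argument "plan" is a list that holds one entry, the list of rows, each a list of 5 numbers: the shift along the world's x, y, z in mm, then the turn about the world's z in rad, then the opening in per cent of the stroke, from 0 (shut) to 100 (fully open). In form: [[[tx, ty, tz, turn, fingers], ...]]. A call has 1 to 8 rows; each row is the pose to reach, as a shift and turn from the pose commanded when the call began; what a row does not reach only later rows make up. A row lasts 1/12 s, in which the tool goes at most 41.7 mm and 7.16 degrees, less where a joint would pass 70% of its speed; a pose out of reach is approached as far as the arm can. A call with a gripper value outside its range is refused whole. The fingers move at their own pace and stop on an object; the grip force is fixed at half the most. Time passes only in rows, so rows that repeat a pose let the fingers close. It gives the time, the measured TCP pose, the force and the opening at its end, in the units of the state.
- robot.get_obs(): the state, without advancing time (a new reading comes with each control period).
- cams.snapshot(name): name is "scene" or "top" or "wrist"; returns a dict with "frame" (384x512x3 uint8, red, green, blue), "camera_matrix" (3x3 intrinsics, pixels), "origin" and "attitude" of the camera in the world; the wrist camera has in their place "T_tool_cam" (4x4, takes a point from camera to tool coordinates, whose origin is the TCP and whose axes are the flange's). Camera axes: x right, y down, z forward; pixel columns grow to the right and rows downward; lengths in m; the calibration is good to about 2 mm. A picture is of the moment at which its call begins: read the wrist's pose just before it. There is no depth.
- robot.close_job(): hands the job in, once; it reports no verdict.
The state is a dict: "time": time; "joint_positions": joint angles; "qvel": joint speeds; "joint_torque": joint torques, N m; "tool_pos": TCP position; "ee_rot": TCP orientation; "wrist_force": force on the tool from outside, world axes, zero at the start; "wrist_torque": the same for the moment, N m; "width": finger opening in m.
Only numpy, scipy, OpenCV 4.12 (cv2) and the standard library are available. Lean on these libraries where they do the work, as an engineer would, in place of code of your own. Each camera call takes 0.05 s, during which the arm holds its last target. There are 200 camera calls.

### The job

One of the three specimen jars in the white rack has its push-fit lid standing proud. Take the seating tool (the metal handle with the round white foot) from its black mat, press its foot down squarely and centrally on that lid until the lid is snapped fully home, using the tool and not the fingers on the lid, then stand the tool upright on the black mat again and let go. Do not knock or shift the wash bottle.

Things in the scene. Friction and masses are not known exactly. Their poses are not given: they have to be found in the camera images.
- tool_center (a point): The seating tool, standing upright on the mat, loose, about 0.12 kg. Round: a white foot disc 56 mm in diameter and 16 mm high, above it a plain aluminium handle 26 mm in diameter and 84 mm long; 100 mm high in all. This point lies on its axis, half-way up: 50 mm above the flat underside of the foot and 50 mm below the top; z points up the handle.
- lid_top (a point): Centre of the flat top of the proud lid, a grey disc 72 mm wide, 18 mm thick; the point moves with it. It stands 12 mm above the two like lids already home and bares the neck with its black seal (jars 68 mm wide, 100 mm apart in a fixed white rack). It moves only straight down, 12 mm: a tight snap fit, it resists with about 12 N all the way, stays where it is left, and stops hard when home.
- mat_center (a point): Centre of the upper face of the tool's square black rubber mat, 140 x 140 mm and 3 mm thick, fixed flat on the bench (the bench top is at height 0).
- wash_bottle: Bystander: a loose white plastic wash bottle with a blue cap and a bent spout, 62 mm in diameter, 146 mm to the top of the cap and 191 mm with the spout, standing at the left end of the rack. Origin at the centre of its underside. Not to be disturbed.

How it is judged:
By the outcome, as a careful person would: the job done as asked, in the order asked, and still so for the second after the job is handed in, with the robot touching nothing.
It also fails if it takes over 51 s, if anything falls off the work surface, if the arm or the gripper's body presses on something with over 40 N, if the wrist force passes 120 N, or if a joint passes its speed limit or range.

## Working session

There is one attempt and no reset: what is moved stays moved. The work goes in short steps, Python scripts to look and compute and a tool call to move; the robot and the scene stay as the last step left them, time stands still between calls to the robot, and variables do not carry over. Pictures are saved under pics/ and viewed, about 8 in all and at most 12, crops included, and the job is handed in when it is done.

Besides the shell and the picture viewer there is one more tool, called after "Request:" as a command line: name --argument value ..., lists and objects as JSON in quotes. step_arm: Moves the arm, as the interface text tells. Its arguments: {"type":"object","properties":{"plan":{"type":"array"}},"required":["plan"]}

```bash
mkdir -p pics
cat > h.py <<'E'
import numpy as np, cv2
from bench import robot, cams
from scipy.spatial.transform import Rotation as R
def snap(n,f=None):
    o=robot.get_obs(); s=cams.snapshot(n)
    if f: cv2.imwrite('pics/'+f,s['frame'][:,:,::-1])
    K=np.array(s['camera_matrix'])
    if n=='wrist':
        T=np.eye(4);T[:3,:3]=R.from_euler('xyz',o['ee_rot']).as_matrix();T[:3,3]=o['tool_pos'];T=T@np.array(s['T_tool_cam']);Rm=T[:3,:3];p=T[:3,3]
    else:
        a=np.array(s['attitude']);Rm=a if a.shape==(3,3) else R.from_euler('xyz',a).as_matrix();p=np.array(s['origin'])
    return s['frame'],K,Rm,p
def ray(K,Rm,p,u,v,z):
    d=Rm@np.linalg.inv(K)@[u,v,1]; return p+d*(z-p[2])/d[2]
def proj(K,Rm,p,P):
    c=K@(Rm.T@(np.array(P)-p)); return c[:2]/c[2]
E
python3 - <<'E'
from h import *
ims=[]
for n in('scene','top'):
    f,K,Rm,p=snap(n,n+'0.png'); print(n,K.tolist(),Rm.round(4).tolist(),p)
print(cams.snapshot('scene')['attitude'],robot.get_obs())
E
```

```text
scene [[455.4427916621205, 0.0, 246.7429906227024], [0.0, 455.4427916621205, 190.20116054667585], [0.0, 0.0, 1.0]] [[-0.6984, 0.4649, -0.5441], [0.7155, 0.4352, -0.5465], [-0.0173, -0.771, -0.6366]] [1.11703509 0.64983053 0.77436451]
top [[432.2651637757227, 0.0, 256.43262860360744], [0.0, 432.2651637757227, 190.35209159283775], [0.0, 0.0, 1.0]] [[0.0089, -0.9931, 0.1173], [-0.9999, -0.01, -0.0092], [0.0103, -0.1172, -0.9931]] [0.35891487 0.06738725 1.39147528]
[-2.26100909  0.01730277  2.34416339] {'time': 0.15, 'joint_positions': array([ 1.12691612e+00,  8.77929763e-02,  1.37185536e+00,  1.39012837e-06,
        1.68358876e+00, -1.03098857e-01]), 'qvel': array([ 0.00154465, -0.00186131, -0.00329555, -0.00082426, -0.00035024,
       -0.00026053]), 'joint_torque': array([ 1.22561116e-03, -3.40641689e+01, -3.02794254e+01,  7.17840856e-02,
        3.05516145e-02, -1.15127473e-04]), 'tool_pos': array([0.18365343, 0.51800691, 0.20459506]), 'ee_rot': array([-3.13995709e+00, -1.70613749e-04,  2.80081132e+00]), 'wrist_force': array([-0.54395464, -0.14474007,  0.46245339]), 'wrist_torque': array([-0.02023135,  0.04014676, -0.01329713]), 'width': 0.09428745333611765}
```

View pics/scene0.png

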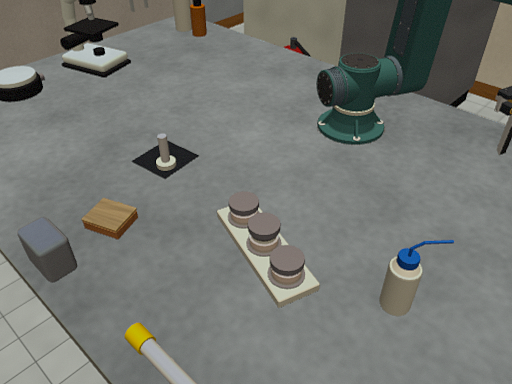

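View pics/top0.png

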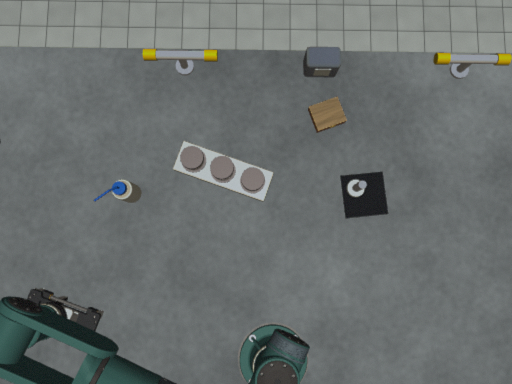

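Run:
```python
from h import *
a=cv2.imread('pics/scene0.png');b=cv2.imread('pics/top0.png')
r=lambda i,x,y,w,h,k:cv2.resize(i[y:y+h,x:x+w],None,fx=k,fy=k,interpolation=cv2.INTER_CUBIC)
t=r(a,210,180,114,130,4.5) # 513x585
c=np.zeros((585,800,3),np.uint8);c[:,:513]=t
x=r(b,165,135,115,70,2.45);c[:x.shape[0],515:515+x.shape[1]]=x
y=r(b,335,165,60,60,4.5);c[180:180+270,520:790]=y
cv2.imwrite('pics/c1.png',c)
```

```text
(no output)
```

View pics/c1.png

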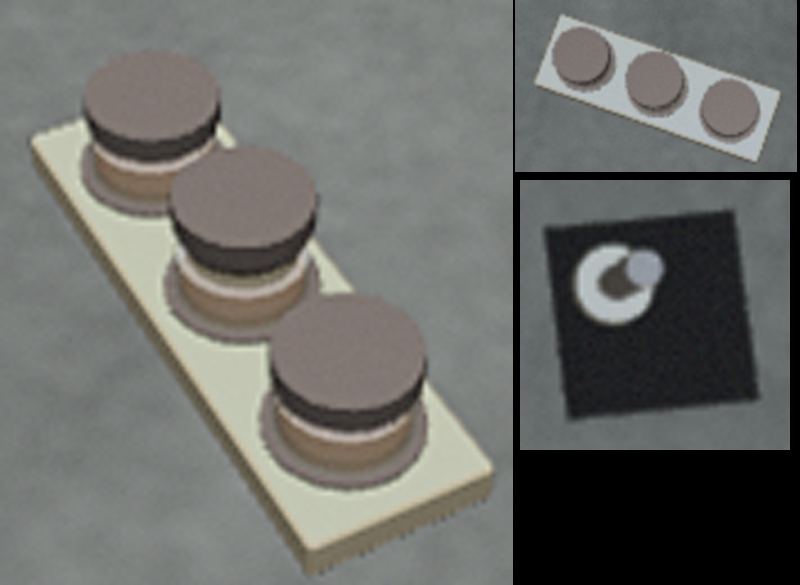

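Run:
```python
from h import *
S=snap('scene')[1:];T=snap('top')[1:]
def tri(a,b):
    A=[];B=[]
    for (K,Rm,p),uv in((S,a),(T,b)):
        d=Rm@np.linalg.inv(K)@[*uv,1];d/=np.linalg.norm(d);M=np.eye(3)-np.outer(d,d);A.append(M);B.append(M@p)
    return np.linalg.lstsq(np.vstack(A),np.hstack(B),rcond=None)[0]
for n,a,b in(('A',(243.8,201.8),(252.3,179.1)),('B',(264,224.4),(222.1,168.1)),('C',(287.3,257.3),(192.3,157.4))): print(n,tri(a,b).round(4))
print('foot',ray(*T,355.7,188.1,.019),'knob',ray(*T,362.8,184.8,.103),'mat',ray(*T,364.2,194.8,.003))
m=[ray(*T,335+(x-520)/4.5,165+(y-180)/4.5,.003) for x,y in((545,228),(735,210),(758,400),(568,418))]
print(np.round(m,4))
```

```text
A [0.5498 0.0686 0.0687]
B [0.5814 0.162  0.0786]
C [0.6147 0.2564 0.0706]
foot [ 0.53154825 -0.26353943  0.019     ] knob [ 0.53122366 -0.26491626  0.103     ] mat [ 0.51197068 -0.2945986   0.003     ]
[[ 0.5738 -0.2187  0.003 ]
 [ 0.5885 -0.3569  0.003 ]
 [ 0.4508 -0.3699  0.003 ]
 [ 0.4366 -0.2333  0.003 ]]
```

The middle jar (scene px 264,224) has the proud lid: it measures about 79 mm high against about 70 mm for the other two. The tool is at about (0.531, -0.264) on the mat and the bottle is clear. I'll approach the tool now.

Request:
step_arm --plan '[[[16, -37, 6, 0, 100], [32, -74, 12, 0, 100], [49, -111, 18, 0, 100], [65, -148, 24, 0, 100], [81, -185, 30, 0, 100], [97, -222, 36, 0, 100], [113, -259, 42, 0, 100], [130, -295, 45, 0, 100]]]'

```text
time: 0.92
tool_pos: [0.3141, 0.2217, 0.2515]
ee_rot: [3.14, 0.002, 2.802]
wrist_force: [1.8, 0.6, 0.0]
width: 0.0941
```

Request:
step_arm --plan '[[[16, -37, 0, 0, 100], [32, -74, 0, 0, 100], [49, -111, 0, 0, 100], [65, -148, 0, 0, 100], [81, -185, 0, 0, 100], [97, -222, 0, 0, 100], [113, -259, 0, 0, 100], [130, -295, 0, 0, 100]]]'

```text
time: 1.58
tool_pos: [0.444, -0.0738, 0.2506]
ee_rot: [3.141, 0.001, 2.8]
wrist_force: [1.8, 0.8, 0.5]
width: 0.0939
```

Request:
step_arm --plan '[[[16, -37, 0, 0, 100], [32, -74, 0, 0, 100], [49, -111, 0, 0, 100], [65, -148, 0, 0, 100], [80, -182, 0, 0, 100], [84, -190, 0, 0, 100], [84, -190, 0, 0, 100], [84, -190, 0, 0, 100]]]'

```text
time: 2.25
tool_pos: [0.5276, -0.2612, 0.2499]
ee_rot: [3.14, -0.002, 2.8]
wrist_force: [-0.3, 0.4, 0.4]
width: 0.0941
```

Run:
```python
from h import *
o=robot.get_obs();print(o['time'],o['tool_pos'],o['ee_rot'],o['joint_positions'])
f,*C=snap('wrist','w1.png');print(C[1].round(3),C[2],proj(*C,[.5314,-.264,.103]),proj(*C,[.5314,-.264,.019]))
```

```text
2.25 [ 0.52756115 -0.26123119  0.24991996] [ 3.14048999e+00 -1.68431110e-03  2.80038066e+00] [-5.56497019e-01  1.71870206e-01  1.18918311e+00  7.33770192e-04
  1.78242027e+00 -1.78592697e+00]
[[ 0.335  0.906  0.259]
 [ 0.942 -0.322 -0.09 ]
 [ 0.001  0.274 -0.962]] [ 0.45221289 -0.23501762  0.42961537] [256.39107794 186.9403375 ] [256.5143295  173.07576706]
```

View pics/w1.png

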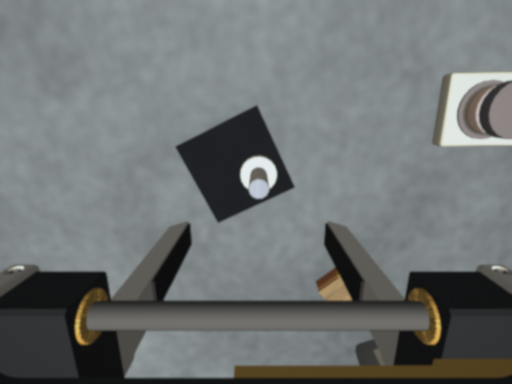

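The tool's top is at (258.5,188) and its foot at (257.5,174). Both are within 2 px of prediction, and the mat corners are clear. I'll refine both positions from this view.

Run:
```python
from h import *
f,*C=snap('wrist')
g=cv2.cvtColor(f,cv2.COLOR_RGB2HSV)
w=((g[...,2]>170)&(g[...,1]<40)).astype(np.uint8);w[:150]=0;w[205:]=0;w[:,:235]=0;w[:,285:]=0
k=((f[...,2].astype(int)-f[...,0]>8)&(f[...,2]>130)).astype(np.uint8);k[:170]=0;k[205:]=0;k[:,:240]=0;k[:,280:]=0
d=(f.max(2)<45).astype(np.uint8);d[:95]=0;d[230:]=0;d[:,:170]=0;d[:,300:]=0; d[215:,:210]=0
for n,m,z in(('foot',w,.019),('knob',k,.103)):
    p=np.argwhere(m)[:,::-1];(c,r)=cv2.minEnclosingCircle(p.astype(np.float32));print(n,len(p),c,r,ray(*C,*c,z).round(4))
p=np.argwhere(cv2.morphologyEx(d,cv2.MORPH_OPEN,np.ones((3,3))))[:,::-1].astype(np.int32)
print('mat',[(ray(*C,*c,.003)).round(4).tolist() for c in cv2.boxPoints(cv2.minAreaRect(p))])
c=np.array([(258,106),(294,186),(219,222),(177,147)]);q=np.array([ray(*C,*x,.003) for x in c]);print(q.round(4),q.mean(0))
```

```text
foot 880 (257.5, 176.77499389648438) 20.525714874267578 [ 0.5376 -0.264   0.019 ]
knob 365 (260.0, 187.0) 25.495197296142578 [ 0.5332 -0.2593  0.103 ]
mat [[0.4551, -0.3661, 0.003], [0.4404, -0.2335, 0.003], [0.5722, -0.214, 0.003], [0.5937, -0.3568, 0.003]]
[[ 0.4406 -0.2288  0.003 ]
 [ 0.5746 -0.2152  0.003 ]
 [ 0.5919 -0.3509  0.003 ]
 [ 0.4557 -0.3661  0.003 ]] [ 0.51569565 -0.29025315  0.003     ]
```

Request:
step_arm --plan '[[[4, -2, -40, 0, 100], [4, -2, -80, 0, 100], [4, -2, -120, 0, 100], [4, -2, -150, 0, 100], [4, -2, -175, 0, 100], [4, -2, -190, 0, 100], [4, -2, -199, 0, 100], [4, -2, -199, 0, 100]]]'

```text
time: 3.02
tool_pos: [0.5305, -0.2614, 0.0499]
ee_rot: [3.141, -0.004, 2.802]
wrist_force: [-0.0, 0.3, 0.5]
width: 0.0941
```

Request:
step_arm --plan '[[[0, 0, 0, 0, 0], [0, 0, 0, 0, 0], [0, 0, 0, 0, 0], [0, 0, 0, 0, 0], [0, 0, 0, 0, 0], [0, 0, 0, 0, 0], [0, 0, 0, 0, 0], [0, 0, 0, 0, 0]]]'

```text
time: 3.68
tool_pos: [0.5319, -0.2637, 0.0516]
ee_rot: [3.141, 0.0, 2.801]
wrist_force: [0.7, -0.2, -0.3]
width: 0.0439
```

Request:
step_arm --plan '[[[0, 0, 0, 0, 0], [0, 0, 0, 0, 0], [0, 0, 0, 0, 0], [0, 0, 0, 0, 0], [0, 0, 0, 0, 0], [0, 0, 0, 0, 0]]]'

```text
time: 4.18
tool_pos: [0.5316, -0.2635, 0.0511]
ee_rot: [3.141, -0.001, 2.801]
wrist_force: [0.1, 0.3, -1.9]
width: 0.0256
```

Request:
step_arm --plan '[[[0, 0, 15, 0, 0], [0, 0, 40, 0, 0], [0, 0, 75, 0, 0], [0, 0, 110, 0, 0], [0, 0, 140, 0, 0], [0, 0, 160, 0, 0], [0, 0, 170, 0, 0], [0, 0, 170, 0, 0]]]'

```text
time: 4.85
tool_pos: [0.5329, -0.2643, 0.2246]
ee_rot: [-3.14, 0.005, 2.801]
wrist_force: [-0.1, 0.2, -1.0]
width: 0.0256
```

Request:
step_arm --plan '[[[2, 20, 0, 0, 0], [5, 55, 0, 0, 0], [10, 90, 0, 0, 0], [15, 130, 0, 0, 0], [20, 170, 0, 0, 0], [25, 210, 0, 0, 0], [30, 245, 0, 0, 0], [35, 275, 0, 0, 0]]]'

```text
time: 5.52
tool_pos: [0.5656, 0.014, 0.2186]
ee_rot: [-3.141, -0.005, 2.802]
wrist_force: [-0.6, 0.1, -1.1]
width: 0.0256
```

Request:
step_arm --plan '[[[0, 25, 0, 0, 0], [0, 40, 0, 0, 0], [0, 45, 0, 0, 0], [0, 45, 0, 0, 0], [0, 45, 0, 0, 0], [0, 45, 0, 0, 0]]]'

```text
time: 6.02
tool_pos: [0.5666, 0.0552, 0.2206]
ee_rot: [-3.141, -0.001, 2.799]
wrist_force: [0.4, -0.8, -1.3]
width: 0.0255
```

Run:
```python
from h import *
f,*C=snap('wrist','w2.png');o=robot.get_obs();print(o['time'],o['tool_pos'],o['width'])
for n,P in(('A',[.5498,.0686,.07]),('B',[.5814,.162,.081]),('C',[.6147,.2564,.07])): print(n,proj(*C,P))
```

```text
6.0667 [0.56675713 0.05506241 0.22092791] 0.025672964471396262
A [263.52048514 166.18331385]
B [347.98494774 166.53550861]
C [428.04088278 164.65565034]
```

View pics/w2.png

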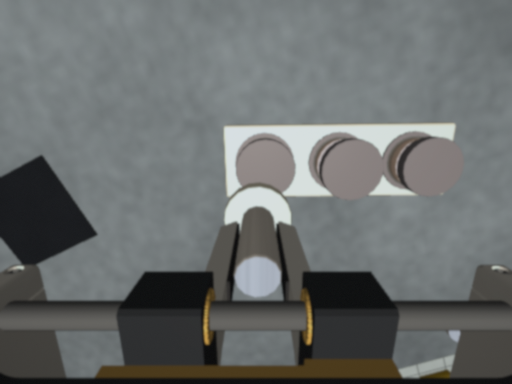

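The middle lid's disc is centred near (351,168), against a predicted (348,166.5), and the foot is near (258,212). I'll fit both ellipses to get the offset.

Run:
```python
from h import *
f,*C=snap('wrist');o=robot.get_obs();t=np.array(o['tool_pos'])
print('lid colour',f[168,351],f[166,265])
def ell(m):
    cs=max(cv2.findContours(m,0,cv2.CHAIN_APPROX_NONE)[0],key=cv2.contourArea);h=cv2.convexHull(cs)
    return cv2.fitEllipse(cs),cv2.contourArea(cs)
for n,(u,v),z in(('A',(265,164),.07),('B',(351,168),.081),('C',(431,165),.07)):
    m=(np.abs(f.astype(int)-f[v,u].astype(int)).max(2)<22).astype(np.uint8)
    b=np.zeros_like(m);cv2.circle(b,(u,v),36,1,-1);m=cv2.morphologyEx(m*b,cv2.MORPH_OPEN,np.ones((5,5)))
    e,a=ell(m);print(n,e,a,ray(*C,*e[0],z).round(4))
# predicted outlines
bot=t[2]-.048;th=np.linspace(0,2*np.pi,40)
im=f[:,:,::-1].copy()
for c,r,col in(((t[0],t[1],bot+.016),.028,(0,0,255)),((t[0],t[1],bot+.1),.013,(0,0,255)),((.5814,.162,.081),.036,(0,255,0)),((.5835,.165,.081),.036,(255,0,0))):
    for a in th:
        q=proj(*C,[c[0]+r*np.cos(a),c[1]+r*np.sin(a),c[2]]);im[int(round(q[1])),int(round(q[0]))]=col
cv2.imwrite('pics/w2o.png',cv2.resize(im[115:305,205:465],None,fx=3,fy=3,interpolation=cv2.INTER_NEAREST))
```

```text
lid colour [138 130 129] [146 138 136]
A ((265.48760986328125, 164.4260711669922), (47.7331428527832, 61.4992790222168), 96.73963165283203) 2194.5 [0.5488 0.0715 0.07  ]
B ((353.4284362792969, 170.01072692871094), (58.972618103027344, 64.08917999267578), 48.45869445800781) 2906.5 [0.5879 0.167  0.081 ]
C ((435.491943359375, 168.71705627441406), (59.33599090576172, 66.15056610107422), 43.47201919555664) 3073.5 [0.6231 0.2641 0.07  ]
```

View pics/w2o.png

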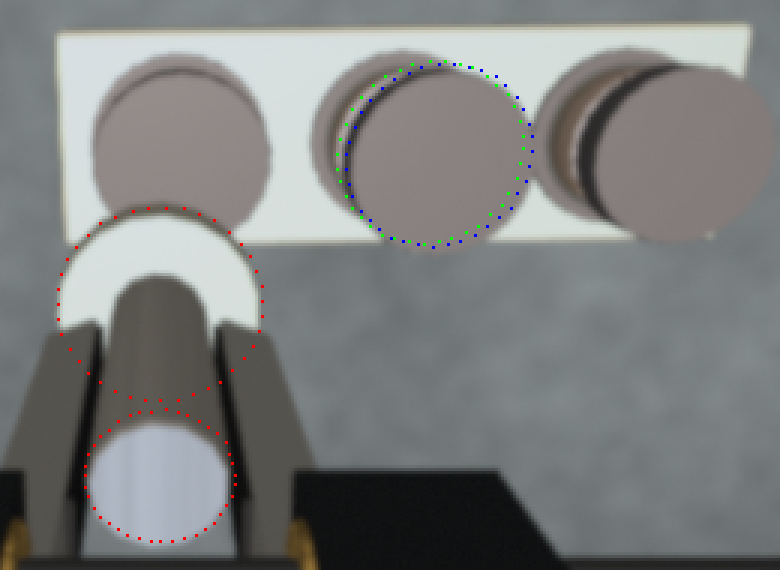

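```bash
cat > tri.py <<'E'
from h import *
W=snap('wrist')[1:];S=snap('scene')[1:];T=snap('top')[1:]
for n,w,a,b in(('A',(265.7,167.3),(243.8,201.8),(252.3,179.1)),('B',(352.3,167.7),(264,224.4),(222.1,168.1)),('C',(434,165.7),(287.3,257.3),(192.3,157.4))):
    A=[];B=[]
    for (K,Rm,p),uv in((W,w),(S,a),(T,b)):
        d=Rm@np.linalg.inv(K)@[*uv,1];d/=np.linalg.norm(d);M=np.eye(3)-np.outer(d,d);A.append(M/p[2]);B.append(M@p/p[2])
    X=np.linalg.lstsq(np.vstack(A),np.hstack(B),rcond=None)[0]
    z=.081 if n=='B' else .069
    print(n,X.round(4),'W',ray(*W,*w,z).round(4),'S',ray(*S,*a,z).round(4),'T',ray(*T,*b,z).round(4))
E
python3 tri.py
```

```text
A [0.5519 0.0706 0.0713] W [0.5526 0.0706 0.069 ] S [0.5497 0.0692 0.069 ] T [0.55   0.0683 0.069 ]
B [0.5841 0.1656 0.0833] W [0.585  0.1665 0.081 ] S [0.5828 0.1643 0.081 ] T [0.5814 0.1613 0.081 ]
C [0.6168 0.2598 0.0756] W [0.6195 0.2638 0.069 ] S [0.6124 0.2569 0.069 ] T [0.6161 0.2552 0.069 ]
```

Request:
step_arm --plan '[[[5, 30, 0, 0, 0], [10, 65, 0, 0, 0], [15, 95, -10, 0, 0], [17, 110, -30, 0, 0], [17, 110, -50, 0, 0], [17, 110, -67, 0, 0], [17, 110, -73, 0, 0], [17, 110, -73, 0, 0]]]'

```text
time: 6.93
tool_pos: [0.5827, 0.1659, 0.1461]
ee_rot: [-3.139, -0.004, 2.8]
wrist_force: [-0.3, 0.6, -1.6]
width: 0.0256
```

Request:
step_arm --plan '[[[0, 0, 0, 0, 0], [0, 0, 0, 0, 0]]]'

```text
time: 7.1
tool_pos: [0.5848, 0.1661, 0.1503]
ee_rot: [3.14, 0.003, 2.8]
wrist_force: [-0.0, -0.5, -1.0]
width: 0.0257
```

```bash
cat > ov.py <<'E'
import sys
from h import *
def dr(im,C,P,r,col,k=3,off=(0,0)):
    for a in np.linspace(0,2*np.pi,60):
        q=(proj(*C,[P[0]+r*np.cos(a),P[1]+r*np.sin(a),P[2]])-off)*k;cv2.circle(im,(int(q[0]),int(q[1])),1,col,-1)
o=robot.get_obs();t=np.array(o['tool_pos']);print(o['time'],t,o['ee_rot'],o['wrist_force'])
tiles=[]
for n,z in(('wrist',(175,110,170,150)),('scene',None),('top',None)):
    f,*C=snap(n)
    if z is None:
        c=proj(*C,[t[0],t[1],.1]);z=(int(c[0])-40,int(c[1])-40,80,80);k=290/80
    else:k=3
    x,y,w,h=z;im=cv2.resize(f[y:y+h,x:x+w,::-1],None,fx=k,fy=k,interpolation=cv2.INTER_CUBIC)
    if n=='wrist':
        dr(im,C,[t[0],t[1],t[2]-.048+.016],.028,(0,0,255),k,(x,y));dr(im,C,[t[0],t[1],.083],.036,(0,255,0),k,(x,y))
    tiles.append(im)
c=np.zeros((585,800,3),np.uint8);c[:450,:510]=tiles[0]
c[:290,510:800]=tiles[1][:290,:290];c[290:580,510:800]=tiles[2][:290,:290]
cv2.imwrite('pics/'+sys.argv[1],c)
E
python3 ov.py o1.png
```

```text
7.1 [0.58480569 0.16609214 0.15031911] [3.14002538e+00 2.54351213e-03 2.80001730e+00] [-0.03202779 -0.5415267  -0.9869726 ]
```

View pics/o1.png

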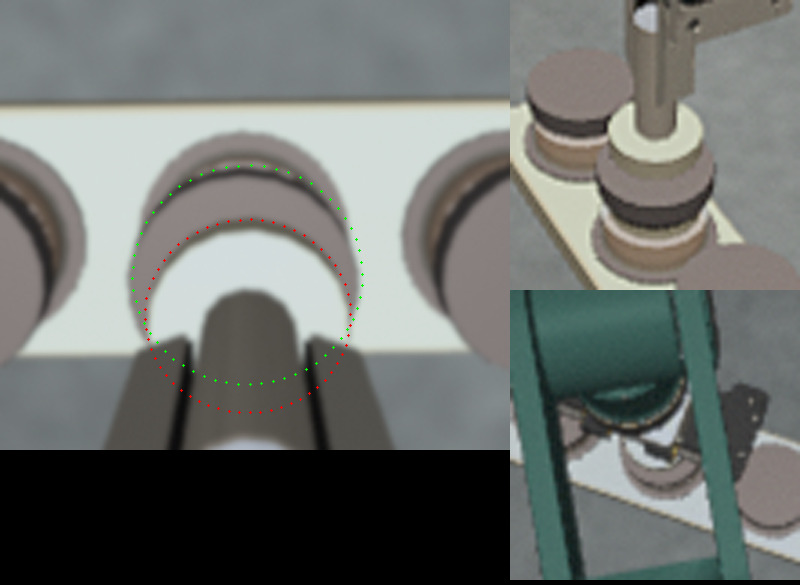

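In the wrist view the lid spans x=128–358 and the foot 146–352. The foot is therefore about 2 mm too far toward +y, so I'll correct that and start pressing gently.

Request:
step_arm --plan '[[[1, -2, 0, 0, 0], [1, -2, -3, 0, 0], [1, -2, -7, 0, 0], [1, -2, -10, 0, 0], [1, -2, -12, 0, 0], [1, -2, -14, 0, 0], [1, -2, -16, 0, 0], [1, -2, -16, 0, 0]]]'

```text
time: 7.92
tool_pos: [0.5845, 0.1643, 0.135]
ee_rot: [3.141, 0.001, 2.801]
wrist_force: [-3.2, -0.3, 7.9]
width: 0.0257
```

Request:
step_arm --plan '[[[0, 0, -1, 0, 0], [0, 0, -2, 0, 0], [0, 0, -3, 0, 0], [0, 0, -4, 0, 0], [0, 0, -4, 0, 0]]]'

```text
time: 8.33
tool_pos: [0.5846, 0.1643, 0.1317]
ee_rot: [3.141, 0.001, 2.801]
wrist_force: [-4.0, -1.7, 9.3]
width: 0.0256
```

Request:
step_arm --plan '[[[0, 0, -1, 0, 0], [0, 0, -2, 0, 0], [0, 0, -3, 0, 0], [0, 0, -4, 0, 0], [0, 0, -4, 0, 0]]]'

```text
time: 8.75
tool_pos: [0.5846, 0.1643, 0.1277]
ee_rot: [3.141, 0.001, 2.801]
wrist_force: [-4.7, -1.3, 9.7]
width: 0.0254
```

Request:
step_arm --plan '[[[0, 0, -1, 0, 0], [0, 0, -2, 0, 0], [0, 0, -3, 0, 0], [0, 0, -3, 0, 0], [0, 0, -3, 0, 0]]]'

```text
time: 9.17
tool_pos: [0.5846, 0.1643, 0.1247]
ee_rot: [3.141, 0.001, 2.801]
wrist_force: [-4.6, -0.6, 9.8]
width: 0.0253
```

Request:
step_arm --plan '[[[0, 0, -1, 0, 0], [0, 0, -1, 0, 0], [0, 0, -2, 0, 0], [0, 0, -2, 0, 0]]]'

```text
time: 9.5
tool_pos: [0.5846, 0.1643, 0.1239]
ee_rot: [3.141, 0.002, 2.801]
wrist_force: [-6.5, -1.7, 13.5]
width: 0.0258
```

Request:
step_arm --plan '[[[0, 0, -1, 0, 0], [0, 0, -1, 0, 0], [0, 0, -2, 0, 0], [0, 0, -2, 0, 0]]]'

```text
time: 9.83
tool_pos: [0.5847, 0.1643, 0.1239]
ee_rot: [3.14, 0.003, 2.801]
wrist_force: [-8.9, -2.5, 19.9]
width: 0.0256
```

The arm has met a hard stop after about 12 mm of travel, with the force rising. I'll press slightly more and then look.

Request:
step_arm --plan '[[[0, 0, -1, 0, 0], [0, 0, -2, 0, 0], [0, 0, -2, 0, 0]]]'

```text
time: 10.08
tool_pos: [0.585, 0.1643, 0.1238]
ee_rot: [3.14, 0.004, 2.801]
wrist_force: [-10.0, -2.3, 25.3]
width: 0.0254
```

```bash
python3 ov.py o2.png
```

```text
10.0833 [0.58495941 0.16425439 0.12380273] [3.13994203 0.00441321 2.80099998] [-10.02566884  -2.26694354  25.25891673]
```

View pics/o2.png

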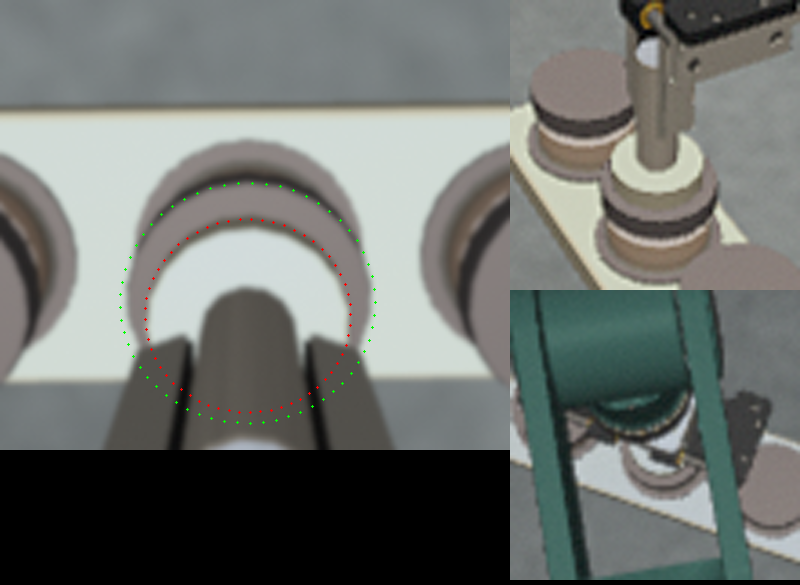

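The neck is no longer visible and the lid is level with its neighbours. The foot is central (lid 128–370, foot 146–352), and the tool has not slipped in the grip. I'll lift and return to the mat.

Request:
step_arm --plan '[[[0, 0, 3, 0, 0], [0, 0, 8, 0, 0], [0, 0, 16, 0, 0], [0, 0, 30, 0, 0], [0, 0, 55, 0, 0], [0, 0, 80, 0, 0], [0, 0, 95, 0, 0], [0, 0, 95, 0, 0]]]'

```text
time: 10.9
tool_pos: [0.5869, 0.1648, 0.2148]
ee_rot: [3.138, 0.007, 2.801]
wrist_force: [1.0, -0.3, -1.1]
width: 0.0256
```

Request:
step_arm --plan '[[[-3, -20, 0, 0, 0], [-8, -55, 0, 0, 0], [-13, -95, 0, 0, 0], [-18, -135, 0, 0, 0], [-23, -175, 0, 0, 0], [-28, -215, 0, 0, 0], [-33, -250, 0, 0, 0], [-38, -280, 0, 0, 0]]]'

```text
time: 11.57
tool_pos: [0.5457, -0.1179, 0.2083]
ee_rot: [-3.141, -0.003, 2.8]
wrist_force: [0.8, 0.2, -1.5]
width: 0.0258
```

Request:
step_arm --plan '[[[-6, -35, 0, 0, 0], [-12, -70, 0, 0, 0], [-18, -105, 0, 0, 0], [-22, -135, 0, 0, 0], [-25, -155, 0, 0, 0], [-25, -165, 0, 0, 0], [-25, -165, 0, 0, 0], [-25, -165, 0, 0, 0]]]'

```text
time: 12.23
tool_pos: [0.5218, -0.2799, 0.2091]
ee_rot: [3.14, -0.002, 2.801]
wrist_force: [0.4, 0.7, -1.4]
width: 0.0258
```

Request:
step_arm --plan '[[[0, 0, 0, 0, 0], [0, 0, 0, 0, 0]]]'

```text
time: 12.4
tool_pos: [0.5223, -0.279, 0.2104]
ee_rot: [3.141, -0.0, 2.803]
wrist_force: [0.1, 0.1, -0.9]
width: 0.0256
```

Request:
step_arm --plan '[[[0, 0, -35, 0, 0], [0, 0, -70, 0, 0], [0, 0, -105, 0, 0], [0, 0, -130, 0, 0], [0, 0, -145, 0, 0], [0, 0, -152, 0, 0], [0, 0, -155, 0, 0], [0, 0, -155, 0, 0]]]'

```text
time: 13.07
tool_pos: [0.5223, -0.28, 0.0558]
ee_rot: [3.141, 0.0, 2.802]
wrist_force: [0.4, 0.1, -2.3]
width: 0.0257
```

Request:
step_arm --plan '[[[0, 0, -1, 0, 0], [0, 0, -2, 0, 0], [0, 0, -2, 0, 0], [0, 0, -2, 0, 0]]]'

```text
time: 13.4
tool_pos: [0.5224, -0.281, 0.0546]
ee_rot: [-3.141, 0.002, 2.801]
wrist_force: [-0.4, 0.6, -1.5]
width: 0.0255
```

Request:
step_arm --plan '[[[0, 0, -1, 0, 0], [0, 0, -2, 0, 0], [0, 0, -2, 0, 0], [0, 0, -2, 0, 0]]]'

```text
time: 13.73
tool_pos: [0.5217, -0.2806, 0.0513]
ee_rot: [3.141, -0.0, 2.801]
wrist_force: [-0.7, -0.1, -2.3]
width: 0.0259
```

Request:
step_arm --plan '[[[0, 0, -1, 0, 0], [0, 0, -1, 0, 0], [0, 0, -1, 0, 0]]]'

```text
time: 13.98
tool_pos: [0.5219, -0.2807, 0.0511]
ee_rot: [-3.142, 0.0, 2.801]
wrist_force: [-2.0, 0.9, 1.9]
width: 0.0255
```

The tool is touching the mat, so I'll let go.

Request:
step_arm --plan '[[[0, 0, 0, 0, 35], [0, 0, 0, 0, 45], [0, 0, 0, 0, 60], [0, 0, 0, 0, 80], [0, 0, 0, 0, 100], [0, 0, 0, 0, 100], [0, 0, 0, 0, 100], [0, 0, 0, 0, 100]]]'

```text
time: 14.65
tool_pos: [0.5218, -0.2806, 0.0505]
ee_rot: [3.142, -0.0, 2.801]
wrist_force: [-0.2, 1.1, -0.1]
width: 0.0755
```

Request:
step_arm --plan '[[[0, 0, 0, 0, 100], [0, 0, 0, 0, 100], [0, 0, 10, 0, 100], [0, 0, 30, 0, 100], [0, 0, 60, 0, 100], [0, 0, 100, 0, 100], [0, 0, 140, 0, 100], [0, 0, 160, 0, 100]]]'

```text
time: 15.32
tool_pos: [0.5233, -0.2816, 0.2177]
ee_rot: [-3.139, 0.009, 2.801]
wrist_force: [0.5, 0.1, 0.5]
width: 0.0939
```

Request:
step_arm --plan '[[[-40, 0, 0, 0, 100], [-80, 0, 0, 0, 100], [-120, 0, 0, 0, 100], [-150, 0, 0, 0, 100], [-160, 0, 0, 0, 100], [-160, 0, 0, 0, 100]]]'

```text
time: 15.82
tool_pos: [0.3606, -0.2809, 0.212]
ee_rot: [-3.141, 0.002, 2.798]
wrist_force: [0.4, 0.5, 0.3]
width: 0.0938
```

```bash
sed 's/^W=.*/from h import */' tri.py >/dev/null
python3 - <<'E'
from h import *
f,*S=snap('scene','s9.png');f,*T=snap('top','t9.png')
a=cv2.imread('pics/s9.png');b=cv2.imread('pics/t9.png');b0=cv2.imread('pics/top0.png')
r=lambda i,x,y,w,h,k:cv2.resize(i[y:y+h,x:x+w],None,fx=k,fy=k,interpolation=cv2.INTER_CUBIC)
c=np.zeros((580,800,3),np.uint8);c[:390,:342]=r(a,210,180,114,130,3)
c[:300,345:645]=r(b,330,160,75,75,4);c[390:580,:340]=r(a,110,120,170,95,2)
c[310:580,345:795]=r(b,85,130,225,135,2)
cv2.imwrite('pics/c9.png',c)
d=np.abs(b[170:210,85:140].astype(int)-b0[170:210,85:140]).max();e=np.abs(a[230:320,375:460].astype(int)-cv2.imread('pics/scene0.png')[230:320,375:460]).max()
print('bottle diff',d,e,robot.get_obs()['time'],robot.get_obs()['tool_pos'])
E
```

```text
bottle diff 13 24 15.9167 [ 0.36265579 -0.28086965  0.21126342]
```

View pics/c9.png

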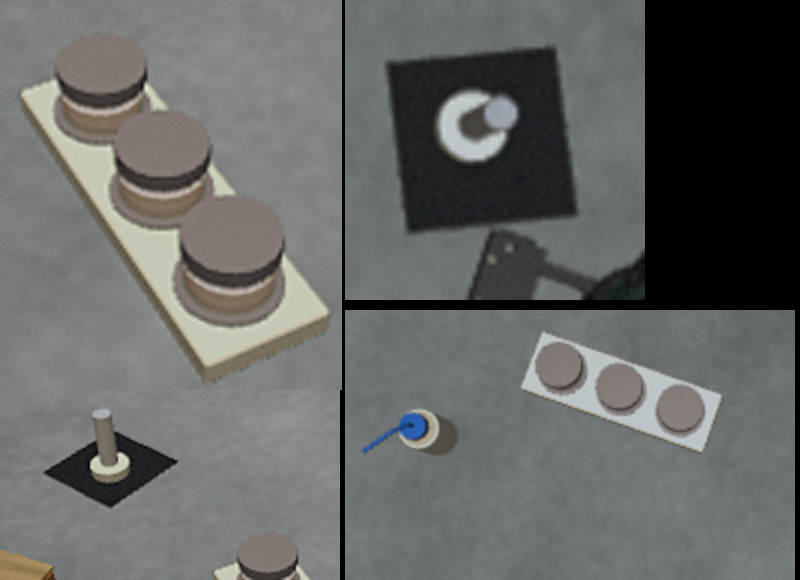

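The three lids now look level, the tool stands upright well inside the mat, and the bottle has not moved.

```bash
python3 -c "from bench import robot;print(robot.close_job())"
```

```text
the job is handed in; nothing more can be done
None
```

The proud lid, on the middle jar, is pressed fully home, and the seating tool is standing upright and released on the black mat. The job was handed in at about 16 s of the 51 s allowed.

- **Pressing:** The lid moved about 12 mm, resisting with roughly 9–10 N. It then stopped hard, and I pressed up to about 25 N vertically to be sure. There was also about 10 N sideways on the wrist while it was against the stop.
- **Centring:** A close look before contact showed the foot about 2 mm off, so I corrected it. Under load it looked central on the lid.
- **Final pictures:** All three lids look level with no neck showing, and the tool is well inside the mat. The wash bottle looked unmoved, with only small pixel differences from the first pictures.
- **Disagreements:** The cameras differed by up to about 5 mm on where the middle lid was, so I relied on the close view of foot against lid. By touch, the lid top was also about 3–5 mm higher than my picture estimates.

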